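# Burp the fermenting box

## Robot

A 6-joint arm with a two-finger parallel gripper is mounted at the origin on a cart in front of the work surface, level with it; the furniture and walls round the work are solid. World frame = base frame: x ahead of the robot, y to its left, z up, the work surface at z = 0. Lengths are in mm, angles in rad, forces in N, time in s.
With the tool pointing down it reaches from about 275 to 750 mm from the base axis. Payload 10.2 kg.
Tool frame: the origin (TCP) lies midway between the tips of the shut fingers; the grasp point (between the pads) lies 19 mm behind it; z points along the fingers, y is the direction in which the jaws open and shut (so a half turn about z gives the same grasp; the last joint's range is limited). The gripper opens to 85 mm and grips with 20 to 120 N. Pads are 22 mm wide; open, the fingers measure 114 mm over their backs; the gripper's body (76 mm by 85 mm) begins 54 mm behind the grasp point. The pads swing forward as they close: fully open they stand 13 mm farther back than shut.
Start: joints at [0.979, 0.313, 1.498, -0, 1.331, -0.223], TCP at [189.273, 489.701, 231.294] pointing down, gripper open.
Joint ranges: [-2.94, 2.94], [-0.97, 2.17], [0.19, 2.56], [-1.23, 4.37], [0.02, 3.11], [-2.88, 2.88]. Speed limits (rad/s): [2.39, 2.39, 3.01, 3.14, 3.14, 3.14].

## Interface

Orientations are given as a unit quaternion [w, x, y, z].
In Python, from rig import sense, capture, finish_job, search_frame, trace gives the robot as it stands.
- The arm moves only by the tool arm_command, never from a script. Its argument "steps" is one flat list of numbers, 5 for each row, row after row: the shift along the world's x, y, z in units of 50 mm (1.0 is 50 mm), then the turn about the world's z in units of 5 degrees (1.0 is 5 degrees), then the opening in per cent of the stroke, from 0 (shut) to 100 (fully open). In form: [dx, dy, dz, twist, fingers, dx, dy, dz, twist, fingers, ...]. A call has 1 to 5 rows; each row shifts and turns the commanded pose from where the row before left it; what a row does not reach is not made up. A row lasts 1/8 s, in which the tool goes at most 62.5 mm and 10.7 degrees, less where a joint would pass 70% of its speed; a pose out of reach is approached as far as the arm can. A call is refused whole if a number of a shift passes 1 or a number of a turn 1, either way. A call with a gripper value outside its range is refused whole. The fingers move at their own pace and stop on an object; "grip_force" is the grip in N (left out, the last holds). Time passes only in rows, so rows that do not move let the fingers close. It gives the time, the measured TCP pose, the force and the opening at its end, in the units of the state.
- sense(): the state, without advancing time (a new reading comes with each control period).
- capture(name): name is "scene" or "top"; returns a dict with "frame" (480x640x3 uint8, blue, green, red), "fov_y" (degrees; the focal length in pixels is half the picture's height over the tangent of half this angle, whatever the lens; pixels are square), "cx", "cy" (the principal point, pixels), "extrinsics" (4x4, takes a point from world to camera coordinates). Camera axes: x right, y down, z forward; pixel columns grow to the right and rows downward; lengths in mm; the calibration is good to about 2 mm. A picture is of the moment at which its call begins. There is no depth.
- finish_job(): hands the job in, once; it reports no verdict.
Trained networks look in a picture, given as the dict that the camera call returned (one of the last four; its "shot" number tells which), for a name from the list of things; names that differ only in an ending like _2 or _b are one class to them, and where a whole thing is asked for, a point or a joint stands for the part that bears it (a point fixed in the world has none). Each returns a list of dicts, best first, with "score" (0 to 1); they miss things now and then, are a little off and sometimes report something else, mostly with a low value. They report only what shows in the picture. A call takes as long as a camera call.
- search_frame(picture, target): "point" ([x, y, z] in mm, in world coordinates, good to about 4 mm: the middle of the surface that is visible of it).
- trace(picture, target): "mask" (480x640 bool, what is visible of it).
The state is a dict: "time_s": time; "joints": joint angles; "dq": joint speeds; "tau": joint torques, N m; "eef_pos": TCP position; "ee_rot": TCP orientation; "force": force on the tool from outside, world axes, zero at the start; "wrist_torque": the same for the moment, N m; "grip_width": opening from 0.0 (shut) to 1.0 (fully open).
Only numpy, scipy, OpenCV 4.12 (cv2) and the standard library are available. Lean on these libraries where they do the work, as an engineer would, in place of code of your own. Each camera call takes 0.05 s, during which the arm holds its last target. There are 200 camera calls.

## Task

The cabbage fermenting in the red-lidded box needs its gas let out: press down the black thumb button on the front of that box so that the sprung lid pops all the way up, then push the lid down again until it snaps shut and stays shut. Leave the blue-lidded box closed.

Things in the scene. Friction and masses are not known exactly. Their poses are not given: they have to be found in the camera images.
- red_box: White box with a red flip lid, 90 mm deep (x), 96 mm wide (y); it does not slide. Origin: centre of its underside, on the worktop. z up; -x is its front, with the button. Shut, the lid's top is flat, 92 mm up, its front edge at x = -41 mm; hinge line along y at x = 45, z = 83 mm. To shut the risen lid, push straight down over the box's middle (x = y = 0) till it stops at 92 mm again (aim 1 to 3 mm lower).
- red_button (a joint): Thumb button of the red-lidded box: a black ridged cap, 26 mm (x) by 36 mm (y), in a grey housing in front. Middle of its upper face: (-82, 0, 88) mm in red_box's frame. It slides down, in m: 0 at rest, 0.007 right down; the lid is released after 5 mm, at about 3 N; it springs back. Between it and the lid (x = -55 to -45) stands a black catch, 100 mm high, that leans 10 mm to -x when released.
- red_lid (a joint): Lid of the red-lidded box, rad: about 0.01 latched shut. Released, its spring swings the front edge up to 0.6 (fully open, sloping 34 degrees, front edge about 140 mm above the worktop) in under a second and keeps it there until pushed down and caught: 1 to 2 N over the box's middle, then up to 15 N over the last 8 mm there as the catch snaps in, then a firm stop.
- blue_lid (a joint): Lid of the other box, rad, same values. That box has the same shape and size but a blue lid, and stands to the left or right of the first. It starts latched shut and must stay so.

How it is judged (in metres and radians):
On the way, in this order (a step that is already met when the one before it is completed fails the run):
1. the thumb button of the red-lidded box is pressed (value of joint red_button above 0.002 m), for 0.05 s.
2. the red lid has popped up fully (value of joint red_lid above 0.5 rad), for 0.2 s.
At the end, for the whole second after the job is handed in: The red lid is latched shut (below 0.04 rad, with its button back up, below 1.5 mm) and the blue lid is shut (below 0.04 rad) (value of joint each of red_lid, blue_lid below 0.04 rad and value of joint red_button below 0.0015 m); the robot touches nothing.
It fails at once if the blue-lidded box comes open (value of joint blue_lid above 0.1 rad).
It also fails if it takes over 38 s, if anything falls off the work surface, if the arm or the gripper's body presses on something with over 40 N, if the wrist force passes 120 N, or if a joint passes its speed limit or range.

## Working session

There is one attempt and no reset: what is moved stays moved. The work goes in short steps, Python scripts to look and compute and a tool call to move; the robot and the scene stay as the last step left them, time stands still between calls to the robot, and variables do not carry over. Pictures are saved under pics/ and viewed, on a budget of 10 in all, crops included, one or two more only if the job needs it, and the job is handed in when it is done.

Besides the shell and the picture viewer there is one more tool, called after "Emit:" by a JSON object that holds its "fn" and its "kwargs", one argument or row to a line. arm_command: Moves the arm, as the interface text tells. Its arguments: {"type":"object","properties":{"steps":{"type":"array"},"grip_force":{"type":"number"}},"required":["steps"]}

```bash
mkdir -p pics
python3 - <<'E'
from rig import *
import cv2,numpy as np
s=sense(); print(s['time_s'],s['eef_pos'],s['ee_rot'],s['force'],s['grip_width'])
for n in('scene','top'):
    p=capture(n); cv2.imwrite(f'pics/{n}0.png',p['frame'])
    print(n,p['fov_y'],p['cx'],p['cy'],np.round(p['extrinsics'],3).tolist())
    for t in('red_box','red_button','red_lid','blue_lid'):
        print(t,[(np.round(d['point'],1).tolist(),round(d['score'],2)) for d in search_frame(p,t)])
E
```

```text
0.0 [189.11287741 489.47389229 230.73488048] [-2.70061047e-04  1.83351228e-01  9.83047244e-01 -6.08852364e-04] [-0.1670732   0.26176904 -0.16886508] 0.9993019100335386
scene 54.341120329030865 312.9854678514237 239.87684297044652 [[0.725, -0.688, -0.017, -430.348], [-0.484, -0.492, -0.724, 317.772], [0.49, 0.533, -0.69, 665.594], [0.0, 0.0, 0.0, 1.0]]
red_box [([488.7, 20.9, 78.4], 0.91)]
red_button [([430.3, 28.2, 87.6], 0.79)]
red_lid [([510.9, 37.9, 97.1], 0.93)]
blue_lid [([524.9, -174.6, 92.5], 0.84)]
top 53.96395633026547 306.688120827033 244.48140662667245 [[-0.045, -0.999, -0.005, -29.396], [-0.977, 0.045, -0.21, 575.654], [0.21, -0.005, -0.978, 827.405], [0.0, 0.0, 0.0, 1.0]]
red_box [([498.6, 41.1, 95.9], 0.83)]
red_button [([434.3, 28.7, 88.2], 0.71)]
red_lid [([508.8, 48.8, 91.7], 0.66)]
blue_lid [([524.1, -173.2, 90.2], 0.87)]
```

View pics/top0.png

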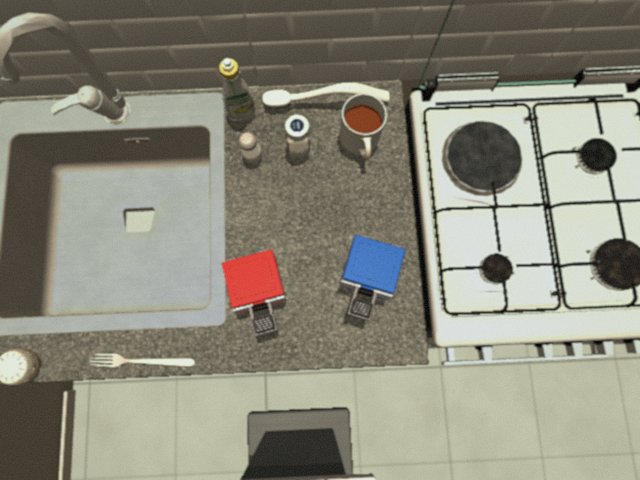

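View pics/scene0.png

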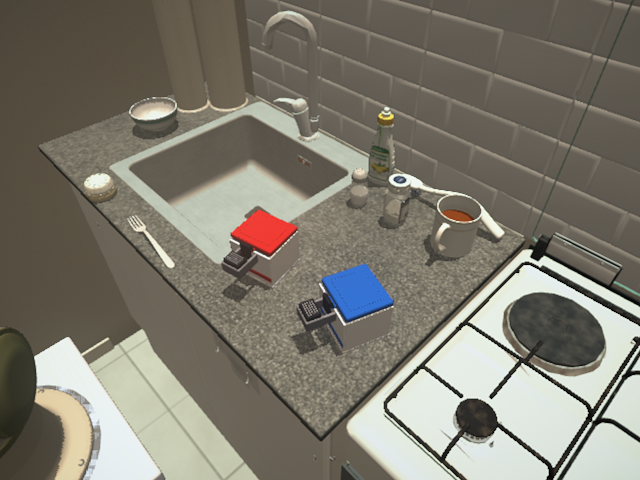

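Top view: the red lid is centred near (253, 279) and its button near (263, 322). The blue box is to the right at (373, 265). Next I fit the red box's yaw and centre from the lid's red pixels.

```bash
cat > h.py <<'E'
import numpy as np,cv2
def back(p,uv,z):
    f=240/np.tan(np.radians(p['fov_y']/2)); E=np.array(p['extrinsics']); R,t=E[:3,:3],E[:3,3]
    uv=np.asarray(uv,float).reshape(-1,2)
    d=np.c_[(uv-[p['cx'],p['cy']])/f,np.ones(len(uv))]@R; c=-R.T@t
    return (c+d*((z-c[2])/d[:,2])[:,None])[:,:2]
E
python3 - <<'E'
from rig import *
from h import *
for n in('top','scene'):
    p=capture(n); b,g,r=[p['frame'][...,i].astype(int) for i in range(3)]
    for name,m in(('red',(r>130)&(g<70)&(b<70)),('blue',(b>110)&(r<80)&(b-g>50))):
        k,l,st,_=cv2.connectedComponentsWithStats(m.astype(np.uint8)); i=1+st[1:,4].argmax()
        v,u=np.where(l==i); w=back(p,np.c_[u,v],92)
        rc=cv2.minAreaRect(w.astype(np.float32)); 
        print(n,name,st[i],np.round(rc[0],1),np.round(rc[1],1),round(rc[2],2),np.round(cv2.boxPoints(rc),0).tolist())
    for t in ('red_button','red_lid'):
        for d in trace(p,t)[:1]:
            v,u=np.where(d['mask']); w=back(p,np.c_[u,v],88); print(t,d['score'],u.min(),u.max(),v.min(),v.max(),w.mean(0),cv2.minAreaRect(w.astype(np.float32)))
E
```

```text
top red [223 251  61  57 680] [507.8  44.1] [88.3 94.5] 12.72 [[454.0, 80.0], [475.0, -12.0], [561.0, 8.0], [541.0, 100.0]]
top blue [ 343  235   62   58 2355] [ 524.7 -173.7] [93.6 88.1] 70.76 [[468.0, -203.0], [551.0, -232.0], [582.0, -144.0], [499.0, -115.0]]
red_button 0.75 253 274 316 332 [428.08661718  27.34091064] ((428.1611633300781, 27.312713623046875), (25.051706314086914, 35.36614227294922), 11.38294792175293)
red_lid 0.71 222 282 250 307 [510.06814933  45.90132882] ((509.672607421875, 45.582740783691406), (90.41403198242188, 98.26190948486328), 12.345209121704102)
scene red [ 231  210   66   44 1530] [511.2  45. ] [84.3 95.9] 12.0 [[460.0, 83.0], [480.0, -11.0], [562.0, 7.0], [542.0, 101.0]]
scene blue [ 322  264   71   56 2329] [ 524.9 -174.1] [95.5 90. ] 70.14 [[466.0, -204.0], [551.0, -234.0], [583.0, -145.0], [499.0, -114.0]]
red_button 0.64 223 245 251 267 [427.53742184  26.54910904] ((427.61065673828125, 26.746654510498047), (29.637527465820312, 39.96805953979492), 13.722204208374023)
red_lid 0.91 230 296 210 254 [510.72566848  45.75387456] ((511.3101501464844, 47.11319351196289), (91.85597229003906, 102.9329833984375), 12.022562026977539)
```

Yaw is about 12.3° and the box origin about (508, 44.5). That puts the button at about (428, 27), which agrees with the network. The jaw width must line up with the box's x axis, so I twist +33.4°.

Emit:
{"fn": "arm_command", "kwargs": {
  "steps": [0.47,-0.92,0,0.67,0,0.47,-0.92,0,0.67,0,0.47,-0.92,0,0.67,0,0.47,-0.92,0,0.67,0,0.47,-0.92,0,0.67,0]
}}

```text
time_s: 1.42
eef_pos: [307.3, 258.2, 231.5]
ee_rot: [0.0, 0.037, 0.999, 0.0]
force: [1.2, 0.2, 0.7]
grip_width: 0.001
```

Emit:
{"fn": "arm_command", "kwargs": {
  "steps": [0.47,-0.92,0,0.67,0,0.47,-0.92,0,0.67,0,0.47,-0.92,0,0.67,0,0.47,-0.92,0,0.67,0,0.47,-0.92,0,0.67,0]
}}

```text
time_s: 2.05
eef_pos: [424.9, 28.0, 231.5]
ee_rot: [0.0, -0.109, 0.994, -0.0]
force: [0.5, 0.7, 0.3]
grip_width: 0.0
```

Emit:
{"fn": "arm_command", "kwargs": {
  "steps": [0,0,0,0,0,0,0,0,0,0]
}}

```text
time_s: 2.3
eef_pos: [424.0, 30.0, 231.2]
ee_rot: [-0.0, -0.107, 0.994, 0.0]
force: [-0.5, 0.0, -0.6]
grip_width: 0.001
```

Emit:
{"fn": "arm_command", "kwargs": {
  "steps": [0.04,-0.07,-0.6,0,0,0,0,-0.6,0,0,0,0,-0.6,0,0,0,0,-0.6,0,0,0,0,0,0,0]
}}

```text
time_s: 2.92
eef_pos: [425.0, 27.4, 110.3]
ee_rot: [-0.002, -0.108, 0.994, 0.001]
force: [-0.4, -0.4, 0.2]
grip_width: 0.006
```

Run:
```python
from rig import *
from h import *
s=sense(); print(s['eef_pos'],s['force'])
a=capture('top')['frame'][200:360,190:350]; b=capture('scene')['frame'][150:310,180:340]
cv2.imwrite('pics/near1.png',cv2.resize(np.hstack([a,b]),(800,400),interpolation=cv2.INTER_CUBIC))
```

```text
[424.99718916  27.38664091 110.31556847] [-0.40984016 -0.401963    0.19151472]
```

View pics/near1.png

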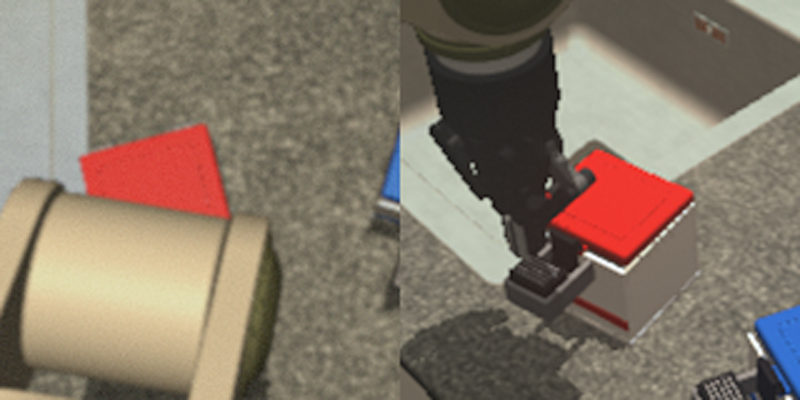

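The scene crop shows the shut fingertips about 20 mm above the red box's button, near (537, 250) in the crop, and clear of the catch. I press next.

Emit:
{"fn": "arm_command", "kwargs": {
  "steps": [0.02,0,-0.4,0,0,0,0,-0.1,0,0,0,0,-0.06,0,0,0,0,0,0,0]
}}

```text
time_s: 3.52
eef_pos: [427.6, 26.3, 83.9]
ee_rot: [0.0, -0.108, 0.994, -0.0]
force: [-0.6, 1.1, 1.4]
grip_width: -0.003
```

Run:
```python
from rig import *
from h import *
s=sense(); print(s['eef_pos'],s['force'])
p=capture('scene');cv2.imwrite('pics/press.png',cv2.resize(p['frame'][150:310,180:340],(500,500)))
for t in('red_lid','red_button'): print(t,[(np.round(d['point'],1).tolist(),d['score']) for d in search_frame(p,t)])
```

```text
[427.57506947  26.28478724  83.92549191] [-0.63056293  1.12347391  1.44132189]
red_lid [([519.2, 28.0, 96.4], 0.74), ([501.4, 14.4, 75.1], 0.57)]
red_button [([430.7, 17.6, 83.4], 0.41)]
```

Emit:
{"fn": "arm_command", "kwargs": {
  "steps": [-0.02,0,-0.04,0,0,0,0,0,0,0,0,0,0,0,0]
}}

```text
time_s: 4.05
eef_pos: [426.8, 26.0, 81.6]
ee_rot: [0.001, -0.108, 0.994, -0.0]
force: [2.7, -0.3, 3.2]
grip_width: -0.0
```

Run:
```python
from rig import *
from h import *
s=sense(); print(s['eef_pos'],s['force'])
p=capture('scene');cv2.imwrite('pics/press2.png',cv2.resize(p['frame'][150:310,180:340],(500,500)))
for t in('red_lid','red_button'): print(t,[(np.round(d['point'],1).tolist(),d['score']) for d in search_frame(p,t)])
```

```text
[426.79596203  26.00674223  81.56688399] [ 2.6500949  -0.31832909  3.2231349 ]
red_lid [([513.6, 24.9, 128.8], 0.79), ([525.8, -178.7, 91.9], 0.36)]
red_button [([431.5, 17.4, 78.6], 0.47)]
```

View pics/press2.png

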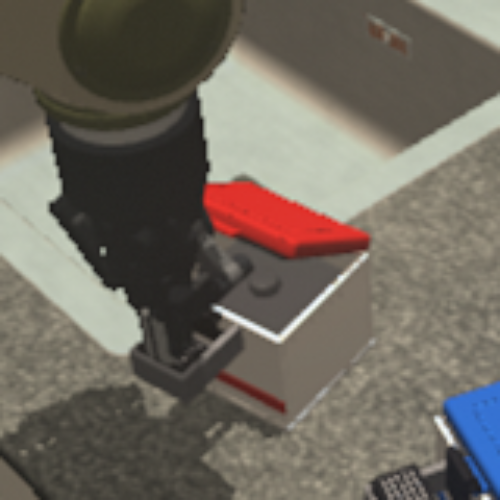

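The red lid is up: red slab around (285, 220) in the crop, and the interior shows. Now I lift clear, move over the box's middle and check.

Emit:
{"fn": "arm_command", "kwargs": {
  "steps": [-0.02,0,0.1,0,0,0,0,0.5,0,0,0,0,0.6,0,0,0,0,0.6,0,0,0,0,0,0,0]
}}

```text
time_s: 4.82
eef_pos: [425.3, 26.2, 172.6]
ee_rot: [0.001, -0.108, 0.994, -0.0]
force: [0.5, -0.6, -1.1]
grip_width: -0.001
```

Emit:
{"fn": "arm_command", "kwargs": {
  "steps": [0.55,0.12,0,0,0,0.55,0.12,0,0,0,0.55,0.12,0,0,0,0,0,0,0,0,0,0,0,0,0]
}}

```text
time_s: 5.45
eef_pos: [506.7, 44.3, 170.3]
ee_rot: [-0.001, -0.108, 0.994, 0.0]
force: [-0.9, 0.1, 0.9]
grip_width: 0.001
```

Run:
```python
from rig import *
from h import *
s=sense(); print(s['time_s'],s['eef_pos'],s['force'])
p=capture('scene');cv2.imwrite('pics/over.png',cv2.resize(p['frame'][130:310,180:360],(500,500)))
for t in('red_lid','red_button','blue_lid'): print(t,[(np.round(d['point'],1).tolist(),d['score']) for d in search_frame(p,t)])
```

```text
5.45 [506.65960007  44.26569209 170.34788897] [-0.87654322  0.08892579  0.86661059]
red_lid [([507.4, 36.3, 130.4], 0.6)]
red_button [([431.8, 27.4, 87.8], 0.69)]
blue_lid [([525.8, -177.7, 91.9], 0.81)]
```

View pics/over.png

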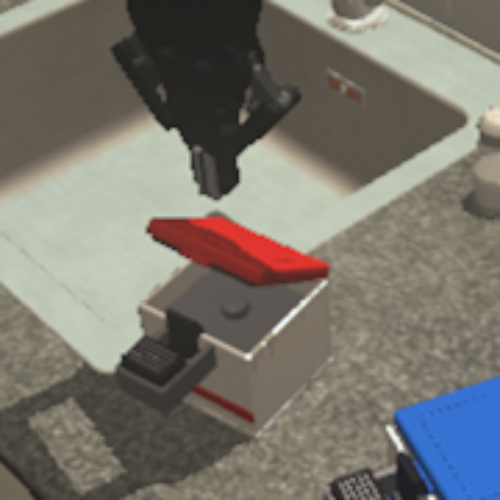

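The lid is fully open, the button is back up, and the fingers are above the lid's middle at about (215, 190) in the crop. Now I push down.

Emit:
{"fn": "arm_command", "kwargs": {
  "steps": [0.02,0,-0.4,0,0,0,0,-0.4,0,0,0,0,-0.3,0,0,0,0,-0.2,0,0,0,0,-0.14,0,0]
}}

```text
time_s: 6.28
eef_pos: [508.6, 44.1, 99.1]
ee_rot: [-0.0, -0.108, 0.994, -0.0]
force: [-6.3, -1.5, 11.1]
grip_width: 0.0
```

Emit:
{"fn": "arm_command", "kwargs": {
  "steps": [0,0,-0.1,0,0,0,0,-0.04,0,0,0,0,-0.03,0,0,0,0,0,0,0,0,0,0,0,0]
}}

```text
time_s: 6.9
eef_pos: [509.0, 44.1, 91.7]
ee_rot: [0.0, -0.108, 0.994, -0.0]
force: [-3.6, -1.1, 11.1]
grip_width: -0.001
```

Emit:
{"fn": "arm_command", "kwargs": {
  "steps": [0,0,-0.03,0,0,0,0,0,0,0,0,0,0,0,0]
}}

```text
time_s: 7.28
eef_pos: [509.0, 44.1, 91.2]
ee_rot: [0.0, -0.108, 0.994, -0.0]
force: [-10.0, -0.7, 22.2]
grip_width: -0.0
```

Force doubled over 0.5 mm, so this is the firm stop. I raise and check.

Emit:
{"fn": "arm_command", "kwargs": {
  "steps": [0,0,0.2,0,0,0,0,0.6,0,0,0,0,0.9,0,0,0,0,0.9,0,0,0,0,0,0,0]
}}

```text
time_s: 7.9
eef_pos: [510.1, 44.1, 222.4]
ee_rot: [0.003, -0.108, 0.994, -0.001]
force: [-0.5, 0.4, -0.1]
grip_width: 0.0
```

Emit:
{"fn": "arm_command", "kwargs": {
  "steps": [-0.2,0.9,0,0,0,-0.2,0.9,0,0,0,-0.2,0.9,0,0,0,-0.2,0.9,0,0,0,0,0,0,0,0]
}}

```text
time_s: 8.52
eef_pos: [467.6, 226.4, 218.1]
ee_rot: [-0.001, -0.11, 0.994, 0.0]
force: [0.7, 0.1, 0.2]
grip_width: 0.0
```

Run:
```python
from rig import *
from h import *
s=sense(); print(s['time_s'],s['eef_pos'],s['force'])
for n in('scene','top'):
    p=capture(n)
    if n=='scene': cv2.imwrite('pics/shut.png',cv2.resize(p['frame'][150:350,180:400],(660,600)))
    for t in('red_lid','red_button','blue_lid'): print(n,t,[(np.round(d['point'],1).tolist(),d['score']) for d in search_frame(p,t)])
```

```text
8.525 [467.60072907 226.39494804 218.13528029] [0.72213021 0.12490194 0.19486751]
scene red_lid [([507.9, 37.7, 96.6], 0.96)]
scene red_button []
scene blue_lid [([521.7, -176.0, 91.7], 0.63)]
top red_lid [([509.6, 47.9, 92.6], 0.87), ([499.4, 39.3, 92.8], 0.64)]
top red_button [([431.6, 30.3, 88.3], 0.75)]
top blue_lid [([527.0, -171.6, 93.0], 0.74)]
```

View pics/shut.png

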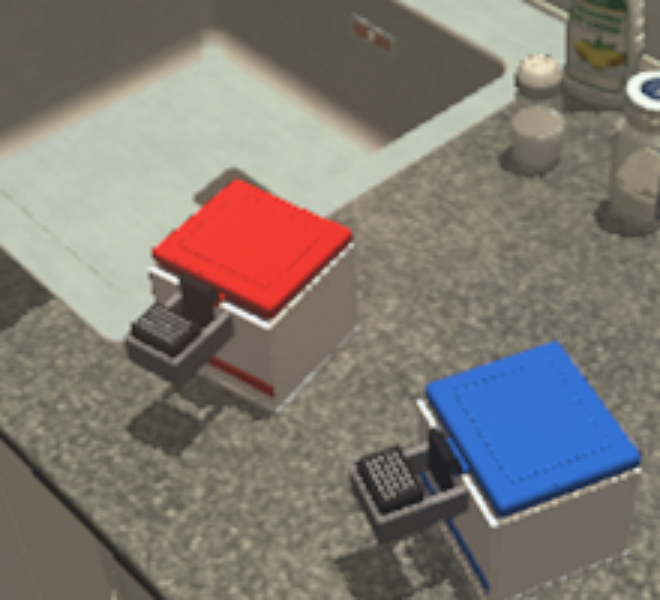

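The red lid is flat and shut, around (255, 245), with its button up at (165, 325). The blue lid is shut and the arm is clear.

```bash
python3 -c "
from rig import *
print(finish_job())"
```

```text
the job is handed in; nothing more can be done
None
```

I pressed the red box's thumb button with the shut fingers, and the lid popped fully up. I then pushed it down over the box's middle until it hit the firm stop (22 N at z = 91.2 mm). After that I withdrew and handed the job in at about 8.6 s, well within the 38 s limit.

- **Red lid:** the last pictures, taken over a second after the push, show it flat and shut. The network puts it at z of about 92.6 mm from the top camera and 96.6 mm from the scene camera, the same as before opening within its error.
- **Button:** it is back up, at z of about 88 mm. The scene-camera network missed it in that last check, but it shows in the picture and the top camera found it.
- **Blue lid:** it stayed shut, at about 92 mm.
- **Arm:** it was clear of everything, with wrist force near zero.

The lid and button joint values can't be read directly, so "shut" rests on the pictures and the force reading.

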